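# Hold the block home in the drilling jig

### The job

Slide the guard of the drilling jig fully open by its handle, then lay the beech block flat on the base plate in the corner of the jig, its long side flush against the back stop and its end flush against the end stop. Keep pressing it firmly, without ramming it, into both stops at once so that it could be drilled: the program finishes while the robot is still holding it there, with the guard open. Leave the other things on the bench where they are.

Things in the scene. Friction and masses are not known exactly. Their poses are not given: they have to be found in the camera images.
- jig: drilling jig fixed on the bench: steel base plate 12 mm thick, x -90 to +120, y -155 to +155 mm. Origin on the bench surface; at yaw 0 +x points away from the robot, +y left. A grey wall, 12 thick, 46 high above the plate, runs along y at x = +95 and carries the guard's rail (rail ends reach 64 mm above the plate). The nest is in the -y half.
- back_stop: fixed aluminium stop: two pads, each 16 deep (x), 19 long (y), 18 mm high, centred at y = -37.5 and +37.5 mm, a free 56 mm gap between them for a finger. Origin on top of the base plate in the middle of the stop's face, which looks to the jig's -x. Axes as the jig's; at x = +20, y = -75 mm in the jig's frame.
- end_stop: fixed aluminium stop, 44 wide (x), 16 deep (y), 18 mm high. Origin on top of the base plate in the middle of the stop's face, which looks to the jig's +y. Axes as the jig's; at x = -6, y = -120 mm in the jig's frame.
- nest (a point): point on the top of the base plate (12 mm above the bench) where the block's origin lies when the block is home: 22 mm in front (-x) of the back stop's face and 45 mm to the +y side of the end stop's face. Axes parallel to the jig's.
- guard (a joint): sliding guard, aluminium frame 130 mm along y with a clear window; underside 63, top 69 mm above the bench; reaches from 67 mm in front of the nest point back to the rail. 0 = shut (centred over the nest), 0.15 m = fully open; opens along the jig's +y, away from the end stop, against about 1.5 N friction, and stays where left.
- guard_handle (a point): centre of the top of the guard's black upright handle, 97 mm above the bench. The handle is a block 22 mm long (jig x), 14 mm thick (jig y) and about 26 mm tall, standing on the guard 50 mm in front (-x) of the nest point; it moves with the guard.
- wood_block: loose beech block 44 x 90 x 28 mm, about 0.07 kg, lying on the bench to the right of the jig. Origin in the centre of its underside; y is its long (90 mm) axis, z up. Either end may go first. Bearing down hard on it adds friction with the base plate, which a force reading can mistake for a stop.
- tape_measure: yellow pocket tape measure, 62x77x35 mm, a loose bystander; origin in the centre of its underside
- gear: steel gear wheel lying flat, 62 diameter, 20 mm high, a loose bystander; origin in the centre of its underside
- masking_tape: roll of masking tape lying flat, 104 diameter, 25 mm high, a loose bystander; origin in the centre of its underside
- solder_spool: small spool of solder, 60 diameter, 42 mm high, a loose bystander; origin in the centre of its underside
- screw_tin: open tin of screws, 75 diameter, 62 mm high, a loose bystander; origin in the centre of its underside
- bearing: ball bearing lying flat, 47 diameter, 14 mm high, a loose bystander; origin in the centre of its underside
Mind the look-alikes: they are no part of the job. Leave any green or turquoise look-alike of the wood_block alone.

How it is judged:
By the outcome, as a careful person would: the job done as asked, in the order asked, and still so for the second after the job is handed in, while the arm keeps its last pose, push and grip.
It also fails if it takes over 69 s, if anything falls off the work surface, if the arm or the gripper's body presses on something with over 40 N, if the wrist force passes 120 N, or if a joint passes its speed limit or range.

### The arm

A 6-joint arm with a two-finger parallel gripper is mounted at the origin on a cart in front of the work surface, level with it; the furniture and walls round the work are solid. World frame = base frame: x ahead of the robot, y to its left, z up, the work surface at z = 0. Lengths are in m, angles in rad, forces in N, time in s.
With the tool pointing down it reaches from about 0.25 to 0.8 m from the base axis. Payload 3.9 kg.
Tool frame: the origin (TCP) lies midway between the tips of the shut fingers; the grasp point (between the pads) lies 19 mm behind it (grip_point_offset is the distance from the TCP to the grasp point, in m); z points along the fingers, y is the line along which they close (so a half turn about z gives the same grasp; the last joint's range is limited). The gripper opens to 85 mm and grips with 20 to 120 N. Pads are 22 mm wide; open, the fingers measure 114 mm over their backs; the gripper's body (76 mm by 85 mm) begins 54 mm behind the grasp point. The pads swing forward as they close: fully open they stand 13 mm farther back than shut.
Start: joints at [1.179, 0.26, -0.138, 1.173, 0, 1.571], TCP at [0.2, 0.485, 0.231] pointing down, gripper open.
Joint ranges: [-2.78, 2.78], [-0.83, 1.72], [-1.28, 1.37], [-1.9, 2.12], [-1.57, 1.48], [-3.14, 3.14]. Speed limits (rad/s): [2.57, 2.57, 3.14, 3.14, 3.14, 3.14].

### API

Orientations are given as a unit quaternion [x, y, z, w].
In Python, from cell import sense, get_image, get_calibration, finish_job, grip_point_offset gives the robot as it stands.
- The arm moves only by the tool play_rows, never from a script. Its argument "commands" is a list that holds one entry, the list of rows, each a list of 5 numbers: the shift along the tool's x, y, z in units of 25 mm (1.0 is 25 mm), then the turn about the tool's z in units of 6 degrees (1.0 is 6 degrees), then the closure, from -1 (fully open) to 1 (shut). A call has 1 to 12 rows; each row shifts and turns the commanded pose from where the row before left it, along the tool's axes as they then stand; what a row does not reach is not made up. A row lasts 1/8 s, in which the tool goes at most 62.5 mm and 10.7 degrees, less where a joint would pass 70% of its speed; a pose out of reach is approached as far as the arm can. A call is refused whole if a number of a shift passes 1 or a number of a turn 1, either way. A call with a gripper value outside its range is refused whole. The fingers move at their own pace and stop on an object; the grip force is fixed at half the most. Time passes only in rows, so rows that do not move let the fingers close. It gives the time, the measured TCP pose, the force, the opening and the grip force at its end, in the units of the state.
- sense(): the state, without advancing time (a new reading comes with each control period).
- get_image(name): name is "scene" or "top" or "wrist"; returns (picture, depth): 400x640x3 uint8, red, green, blue; 400x640 float32, m along the optical axis (not along the pixel's ray), 0 where there is no reading.
- get_calibration(name): a dict with "camera_matrix" (3x3 intrinsics, pixels), "extrinsics" (4x4, takes a point from world to camera coordinates); the wrist camera has in their place "hand_eye" (4x4, takes a point from camera to tool coordinates, whose origin is the TCP and whose axes are the flange's). Camera axes: x right, y up, looking along -z (the intrinsics and any distortion apply to the point x, -y, -z); pixel columns grow to the right and rows downward; lengths in m; the calibration is good to about 2 mm. A picture is of the moment at which its call begins: read the wrist's pose just before it. get_calibration takes no time and is no camera call.
- finish_job(): hands the job in; it is judged then, once.
The state is a dict: "time_s": time; "qpos": joint angles; "qd": joint speeds; "joint_torque": joint torques, N m; "tool_pos": TCP position; "orientation": TCP orientation; "wrist_force": force on the tool from outside, world axes, zero at the start; "ft_torque": the same for the moment, N m; "opening": finger opening in m; "gripper_force": force on a finger pad.
Only numpy, scipy, OpenCV 4.12 (cv2) and the standard library are available. Lean on these libraries where they do the work, as an engineer would, in place of code of your own. Each camera call takes 0.05 s, during which the arm holds its last target. There are 200 camera calls.

## Working session

There is one attempt and no reset: what is moved stays moved. The work goes in short steps, Python scripts to look and compute and a tool call to move; the robot and the scene stay as the last step left them, time stands still between calls to the robot, and variables do not carry over. Pictures are saved under pics/ and viewed, at most 10 in all, crops included, and the job is handed in when it is done.

Besides the shell and the picture viewer there is one more tool, called after "Request:" as name([rows], argument=value, ...), one row to a line, values as JSON. play_rows: Moves the arm, as the interface text tells. Its arguments: {"type":"object","properties":{"commands":{"type":"array"}},"required":["commands"]}

```bash
mkdir -p pics; ls; python3 - <<'E'
from cell import *
import cv2,numpy as np
print(sense(),grip_point_offset)
for n in("scene","top"):
    p,d=get_image(n);cv2.imwrite(f"pics/{n}0.png",p[:,:,::-1]);np.savez(f"{n}0.npz",p=p,d=d)
    print(n,get_calibration(n))
print(get_calibration("wrist"))
E
```

```text
pics
{'time_s': 0.0, 'qpos': array([ 1.17897712e+00,  2.60658599e-01, -1.39392275e-01,  1.17271124e+00,
        3.27276726e-06,  1.57079148e+00]), 'qd': array([0.00128882, 0.00152494, 0.00118992, 0.00011901, 0.00066766,
       0.0004991 ]), 'joint_torque': array([ 5.31750175e-04, -4.05680859e+01,  2.53923404e+01,  1.87424175e-02,
        1.84834826e-04, -1.84145136e-06]), 'tool_pos': array([0.20021444, 0.48456863, 0.23046947]), 'orientation': array([ 1.94656353e-01,  9.80871010e-01, -9.63775208e-04, -1.92936794e-04]), 'wrist_force': array([ 0.13389565,  0.06575133, -0.44386632]), 'ft_torque': array([ 0.00469484, -0.00951683,  0.01352584]), 'gripper_force': 0.0, 'opening': 0.08552245077519491} 0.0187
scene {'camera_matrix': array([[438.1533484 ,   0.        , 319.93499981],
       [  0.        , 438.1533484 , 199.29466631],
       [  0.        ,   0.        ,   1.        ]]), 'extrinsics': array([[-0.88408511, -0.46683299,  0.02145901,  0.49962084],
       [ 0.34298938, -0.61699271,  0.70829251, -0.3101435 ],
       [-0.31741426,  0.63355107,  0.70559282, -1.3480156 ],
       [ 0.    
[... 311 characters left out ...]
98721756, -0.00754662,  0.15919966, -0.57529741],
       [-0.15915188,  0.00656073,  0.98723231, -1.45827885],
       [ 0.        ,  0.        ,  0.        ,  1.        ]])}
{'camera_matrix': array([[310.92097583,   0.        , 317.68466493],
       [  0.        , 310.92097583, 200.62992837],
       [  0.        ,   0.        ,   1.        ]]), 'hand_eye': array([[ 2.80040537e-05,  9.56140686e-01,  2.92907814e-01,
         7.43475762e-02],
       [ 9.99999961e-01,  5.45948392e-05, -2.73821304e-04,
         1.24703747e-04],
       [-2.77802944e-04,  2.92907810e-01, -9.56140647e-01,
        -1.42355516e-01],
       [ 0.00000000e+00,  0.00000000e+00,  0.00000000e+00,
         1.00000000e+00]])}
```

View pics/top0.png

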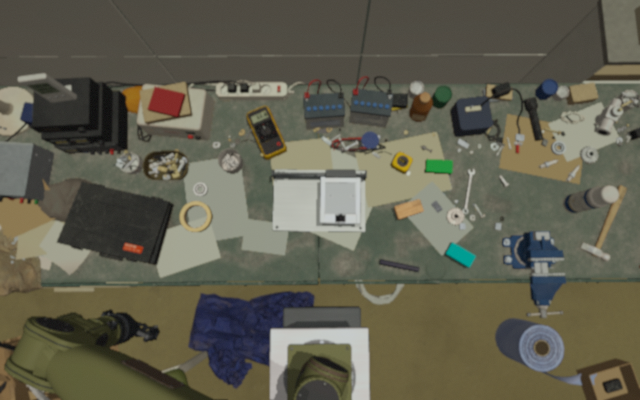

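View pics/scene0.png

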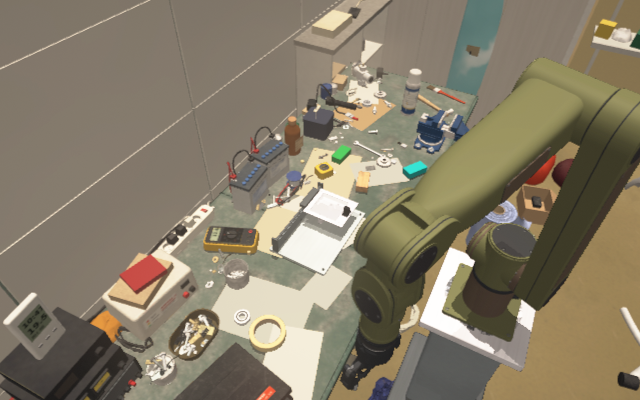

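The top view shows the jig at about (320,200), the guard at (342,200) with its handle at (340,217), and the beech block at (409,209). The look-alikes are green (439,166) and turquoise (460,254).

```bash
cat > h.py <<'E'
import numpy as np,cv2
from cell import *
from scipy.spatial.transform import Rotation as R
def cam(n,s=None):
    c=get_calibration(n);K=c["camera_matrix"]
    if n=="wrist":
        T=np.eye(4);T[:3,:3]=R.from_quat(s["orientation"]).as_matrix();T[:3,3]=s["tool_pos"]
        M=T@c["hand_eye"]
    else: M=np.linalg.inv(c["extrinsics"])
    return K,M
def ray(uv,z,C):
    K,M=C;uv=np.atleast_2d(uv).astype(float)
    d=np.c_[(uv[:,0]-K[0,2])/K[0,0],-(uv[:,1]-K[1,2])/K[1,1],-np.ones(len(uv))]@M[:3,:3].T
    return M[:3,3]+d*((z-M[2,3])/d[:,2])[:,None]
def proj(P,C):
    K,M=C;q=(np.atleast_2d(P)-M[:3,3])@M[:3,:3]
    return np.c_[K[0,2]+K[0,0]*q[:,0]/-q[:,2],K[1,2]-K[1,1]*q[:,1]/-q[:,2]]
def rect(mask):
    cs,_=cv2.findContours(mask.astype(np.uint8),cv2.RETR_EXTERNAL,cv2.CHAIN_APPROX_NONE)
    c=max(cs,key=cv2.contourArea);return c[:,0,:],cv2.boxPoints(cv2.minAreaRect(c))
E
python3 - <<'E'
from h import *
C=cam("top");p=np.load("top0.npz")["p"]
hsv=cv2.cvtColor(p,cv2.COLOR_RGB2HSV);print(hsv[209,409],hsv[217,340],hsv[210,295])
m=np.zeros((400,640),bool);m[195:225,390:430]=1
m&=(hsv[...,0]<22)&(hsv[...,1]>90)&(hsv[...,2]>120)
c,b=rect(m);print(m.sum());print(ray(b,.028,C).round(4))
print("handle",ray([340,217],.097,C))
print("jig corners",ray([[274,231],[364,230]],.012,C), "guard",ray([[320,176],[320,224],[360,224]],.069,C))
E
```

```text
[ 17 117 185] [170  20  39] [ 38  11 186]
355
[[ 0.549  -0.2499  0.028 ]
 [ 0.5764 -0.3343  0.028 ]
 [ 0.5307 -0.3475  0.028 ]
 [ 0.5035 -0.2635  0.028 ]]
handle [[ 0.50458095 -0.06835352  0.097     ]]
jig corners [[ 0.46923983  0.15061228  0.012     ]
 [ 0.47017231 -0.15051719  0.012     ]] guard [[ 0.6438242  -0.00503563  0.069     ]
 [ 0.48565682 -0.00427756  0.069     ]
 [ 0.48462939 -0.13344317  0.069     ]]
```

Request:
play_rows([
  [[0, 0, 0, -0.94, -1], [0, 0, 0, -0.94, -1], [0, 0, 0, -0.94, -1], [0, 0, 0, -0.94, -1], [-0.4, -0.98, 0, 0, -1], [-0.4, -0.98, 0, 0, -1], [-0.4, -0.98, 0, 0, -1], [-0.4, -0.98, 0, 0, -1], [-0.4, -0.98, 0, 0, -1], [-0.4, -0.98, 0, 0, -1], [-0.4, -0.98, 0, 0, -1], [-0.4, -0.98, 0, 0, -1]],
])

```text
time_s: 1.6
tool_pos: [0.2808, 0.2883, 0.231]
orientation: [-0.001, 1.0, -0.0, -0.0]
wrist_force: [0.6, 0.5, 1.0]
opening: 0.0855
gripper_force: 0.0
```

Request:
play_rows([
  [[-0.4, -0.98, 0, 0, -1], [-0.4, -0.98, 0, 0, -1], [-0.4, -0.98, 0, 0, -1], [-0.4, -0.98, 0, 0, -1], [-0.4, -0.98, 0, 0, -1], [-0.4, -0.98, 0, 0, -1], [-0.4, -0.98, 0, 0, -1], [-0.4, -0.98, 0, 0, -1], [-0.4, -0.98, 0, 0, -1], [-0.4, -0.98, 0, 0, -1], [-0.4, -0.98, 0, 0, -1], [-0.4, -0.98, 0, 0, -1]],
])

```text
time_s: 3.1
tool_pos: [0.4013, -0.0053, 0.231]
orientation: [-0.001, 1.0, 0.0, -0.0]
wrist_force: [-0.9, -0.4, 0.4]
opening: 0.0852
gripper_force: 0.0
```

Request:
play_rows([
  [[-0.4, -0.98, 0, 0, -1], [-0.4, -0.98, 0, 0, -1], [-0.4, -0.98, 0, 0, -1], [-0.4, -0.98, 0, 0, -1], [0, 0, 0, 0, -1]],
])

```text
time_s: 3.72
tool_pos: [0.4419, -0.1034, 0.2308]
orientation: [0.0, 1.0, 0.0, -0.0]
wrist_force: [-0.2, 0.7, -0.1]
opening: 0.0855
gripper_force: 0.0
```

```bash
python3 - <<'E'
from h import *
s=sense();print(s["time_s"],s["tool_pos"],s["orientation"],s["qpos"],s["wrist_force"])
p,d=get_image("wrist");cv2.imwrite("pics/w1.png",p[:,:,::-1]);np.savez("w1.npz",p=p,d=d,pos=s["tool_pos"],q=s["orientation"])
E
```

```text
3.725 [ 0.44192128 -0.10341225  0.23083099] [ 2.03723619e-04  9.99999936e-01  3.68836625e-05 -2.90213236e-04] [-2.29827263e-01  1.39194224e-01 -2.96142861e-01  1.13604122e+00
 -6.02803328e-05 -2.29419798e-01] [-0.19867373  0.72931584 -0.10956077]
```

View pics/w1.png

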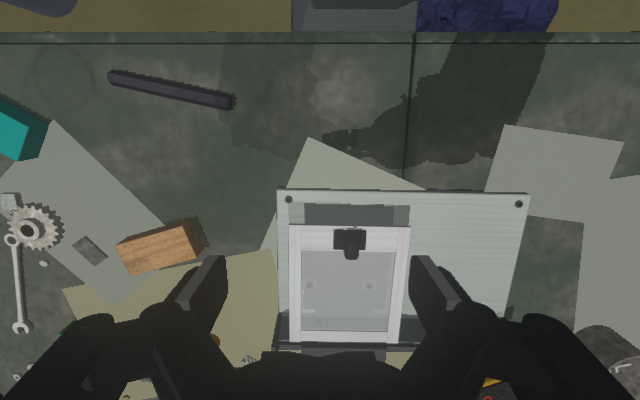

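The wrist view shows the block at (160,250), the handle's top at (350,238), the plate's front edge from (278,190) to (529,194), and the guard's frame at (290–410, 225–345).

```bash
python3 - <<'E'
from h import *
f=np.load("w1.npz");p,d=f["p"],f["d"];C=cam("wrist",dict(tool_pos=f["pos"],orientation=f["q"]))
hsv=cv2.cvtColor(p,cv2.COLOR_RGB2HSV)
# plate front edge: per column, first bright row in 180..205
g=p.min(2).astype(int)
E=[]
for u in range(290,520,4):
    col=g[180:205,u];k=np.argmax(np.diff(col));E.append([u+.5,180+k+1])
P=ray(E,.012,C);l=np.polyfit(P[:,1],P[:,0],1);r=P[:,0]-np.polyval(l,P[:,1]);k=abs(r)<.002
l=np.polyfit(P[k,1],P[k,0],1);print("front edge x=a*y+b",l,k.sum(),"yaw deg",-np.degrees(np.arctan(l[0])))
row=215;print("plate y ends",[ray([u,195],.012,C)[0] for u in (277.5,529.5)])
# handle by depth
M=C[1];v,u=np.mgrid[:400,:640];uv=np.c_[u.ravel()+.5,v.ravel()+.5]
K=C[0];dd=d.ravel();cx=np.c_[(uv[:,0]-K[0,2])/K[0,0]*dd,-(uv[:,1]-K[1,2])/K[1,1]*dd,-dd]
W=(cx@M[:3,:3].T+M[:3,3]).reshape(400,640,3)
m=(W[...,2]>.090)&(W[...,2]<.105)&(u>320)&(u<380)&(v>215)&(v<275)&(g<90)
q=W[m];print("handle",m.sum(),q.min(0),q.max(0),np.median(q,0))
m=(hsv[...,0]<22)&(hsv[...,1]>80)&(hsv[...,2]>70)&(u<225)&(v>190)&(v<300)&(u>100)
mt=m&(W[...,2]>.022)
c,b=rect(mt);P=ray(b+.5,.028,C);print("block",m.sum(),mt.sum(),np.median(W[mt],0));print(P.round(4),P.mean(0))
e=np.diff(np.r_[P,P[:1]],axis=0);print(np.linalg.norm(e,axis=1),np.degrees(np.arctan2(e[:,1],e[:,0])))
for y0 in (-.1,-.06):
  mm=(W[...,2]>.064)&(W[...,2]<.074)&(u>260)&(u<430)&(v>215)&(v<350);
print("guard",W[mm].min(0),W[mm].max(0))
cv2.imwrite("pics/b1.png",cv2.resize(np.where(mt[...,None],p,p//3)[180:300,80:260,::-1],None,fx=4,fy=4))
E
```

```text
front edge x=a*y+b [0.02102296 0.46741553] 56 yaw deg -1.2043496406905876
plate y ends [array([ 0.47101667, -0.15185653,  0.012     ]), array([0.47119093, 0.15274088, 0.012     ])]
handle 290 [ 0.49255322 -0.07694526  0.0901826 ] [ 0.5136179  -0.06292357  0.09874718] [ 0.50154544 -0.07031845  0.09654294]
block 2542 2498 [ 0.53720609 -0.2997701   0.02758798]
[[ 0.5284 -0.3493  0.028 ]
 [ 0.5011 -0.2581  0.028 ]
 [ 0.5465 -0.2512  0.028 ]
 [ 0.5759 -0.3457  0.028 ]] [ 0.53796552 -0.30108301  0.028     ]
[0.09527221 0.04596063 0.09893354 0.04761406] [ 106.69007153    8.51253327  -72.72105714 -175.6719387 ]
guard [ 0.48737633 -0.15831039  0.06401261] [0.65204926 0.01457101 0.07398615]
```

Request:
play_rows([
  [[-0.6, 0.33, 0.88, 0.2, -1], [-0.6, 0.33, 0.88, 0, -1], [-0.6, 0.33, 0.88, 0, -1], [-0.64, 0.35, 0.88, 0, -1], [0, 0, 0.88, 0, -1], [0, 0, 0.88, 0, -1], [0, 0, 0.87, 0, -1], [0, 0, 0, 0, -1]],
])

```text
time_s: 4.78
tool_pos: [0.5007, -0.0685, 0.0761]
orientation: [0.009, 1.0, 0.0, -0.002]
wrist_force: [-0.5, 0.4, 0.7]
opening: 0.0852
gripper_force: 0.0
```

Request:
play_rows([
  [[0, 0, 0, 0, 1], [0, 0, 0, 0, 1], [0, 0, 0, 0, 1], [0, 0, 0, 0, 1], [0, 0, 0, 0, 1], [0, 0, 0, 0, 1], [0, 0, 0, 0, 1], [0, 0, 0, 0, 1]],
])

```text
time_s: 5.78
tool_pos: [0.5034, -0.0698, 0.0782]
orientation: [0.01, 1.0, -0.0, 0.0]
wrist_force: [-2.1, -0.0, 6.1]
opening: 0.013
gripper_force: 59.0
```

Request:
play_rows([
  [[0, 0.5, 0, 0, 1], [0, 0.5, 0, 0, 1], [0, 0.5, 0, 0, 1], [0, 0.5, 0, 0, 1], [0, 0.5, 0, 0, 1], [0, 0.5, 0, 0, 1], [0, 0.5, 0, 0, 1], [0, 0.5, 0, 0, 1], [0, 0.5, 0, 0, 1], [0, 0.5, 0, 0, 1], [0, 0.5, 0, 0, 1], [0, 0, 0, 0, 1]],
])

```text
time_s: 7.28
tool_pos: [0.5064, 0.0688, 0.0782]
orientation: [0.009, 1.0, 0.001, 0.001]
wrist_force: [-1.0, 1.3, 5.5]
opening: 0.0126
gripper_force: 59.1
```

Request:
play_rows([
  [[0, 0.2, 0, 0, 1], [0, 0.2, 0, 0, 1], [0, 0, 0, 0, 1]],
])

```text
time_s: 7.65
tool_pos: [0.5065, 0.0749, 0.0782]
orientation: [0.01, 1.0, -0.003, 0.001]
wrist_force: [-0.4, -8.9, 6.4]
opening: 0.0129
gripper_force: 59.4
```

Request:
play_rows([
  [[0, 0.15, 0, 0, 1], [0, 0, 0, 0, 1], [0, 0, 0, 0, 1]],
])

```text
time_s: 8.02
tool_pos: [0.5065, 0.075, 0.0782]
orientation: [0.011, 1.0, -0.007, 0.001]
wrist_force: [-0.4, -18.8, 6.7]
opening: 0.0126
gripper_force: 59.8
```

Request:
play_rows([
  [[0, -0.25, 0, 0, 1], [0, 0, 0, 0, -1], [0, 0, 0, 0, -1], [0, 0, 0, 0, -1], [0, 0, 0, 0, -1], [0, 0, 0, 0, -1], [0, 0, -0.5, 0, -1], [0, 0, -0.9, 0, -1], [0, 0, -0.9, 0, -1], [0, 0, -0.9, 0, -1], [0, 0, -0.9, 0, -1], [0, 0, -0.9, 0, -1]],
])

```text
time_s: 9.52
tool_pos: [0.5059, 0.0753, 0.2043]
orientation: [0.009, 1.0, 0.0, 0.001]
wrist_force: [-0.0, 0.0, -0.4]
opening: 0.0852
gripper_force: 0.0
```

Request:
play_rows([
  [[0, -0.9, 0, 0, -1], [0, -0.97, 0, 0, -1], [0, -0.97, 0, 0, -1], [0, -0.97, 0, 0, -1], [0, -0.97, 0, 0, -1], [0, -0.97, 0, 0, -1], [0, -0.97, 0, 0, -1], [0, -0.97, 0, 0, -1], [0, -0.97, 0, 0, -1], [0, -0.97, 0, 0, -1], [0, -0.97, 0, 0, -1], [0, 0, 0, 0, -1]],
])

```text
time_s: 11.02
tool_pos: [0.501, -0.1909, 0.2034]
orientation: [0.011, 1.0, -0.0, 0.001]
wrist_force: [0.2, -0.9, 0.3]
opening: 0.0859
gripper_force: 0.0
```

```bash
python3 - <<'E'
from h import *
s=sense();print(s["time_s"],s["tool_pos"],s["orientation"],s["wrist_force"])
p,d=get_image("wrist");cv2.imwrite("pics/w2.png",p[:,:,::-1]);np.savez("w2.npz",p=p,d=d,pos=s["tool_pos"],q=s["orientation"])
E
```

```text
11.025 [ 0.50096002 -0.19092505  0.20336055] [ 1.06961529e-02  9.99942613e-01 -2.02657285e-04  5.66729901e-04] [ 0.22694169 -0.92808253  0.28982351]
```

View pics/w2.png

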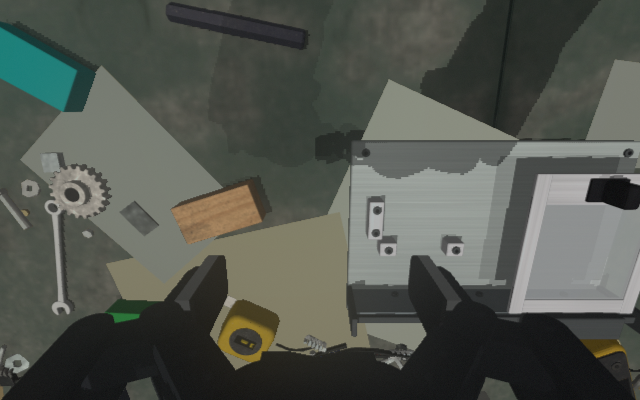

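The view shows the end stop at (375,216), the back pads at (388,245) and (453,245), the block at (215,212), and the guard open at right with its handle at (612,190).

```bash
python3 - <<'E'
from h import *
f=np.load("w2.npz");p,d=f["p"],f["d"];C=cam("wrist",dict(tool_pos=f["pos"],orientation=f["q"]))
hsv=cv2.cvtColor(p,cv2.COLOR_RGB2HSV);v,u=np.mgrid[:400,:640];K,M=C
dd=d.ravel();uu=u.ravel()+.5;vv=v.ravel()+.5
W=(np.c_[(uu-K[0,2])/K[0,0]*dd,-(vv-K[1,2])/K[1,1]*dd,-dd]@M[:3,:3].T+M[:3,3]).reshape(400,640,3)
m=(hsv[...,0]<22)&(hsv[...,1]>80)&(u>160)&(u<280)&(v>165)&(v<250)&(W[...,2]>.022)
for t in (90,120,140): print(t,(m&(hsv[...,2]>t)).sum())
mt=m&(W[...,2]>.025)&(hsv[...,2]>110)
c,b=rect(mt);P=ray(b+.5,.028,C);print("block",np.median(W[mt],0));print(P.round(4),P.mean(0))
e=np.diff(np.r_[P,P[:1]],axis=0);print(np.linalg.norm(e,axis=1),np.degrees(np.arctan2(e[:,1],e[:,0])))
th=np.radians(-1.2);Rm=np.array([[np.cos(th),-np.sin(th)],[np.sin(th),np.cos(th)]])
o=np.array([.5569,-.0011])
def J(x,y,z): return np.r_[o+Rm@[x,y],z]
im=cv2.resize(p[130:280,160:480,::-1],None,fx=2.5,fy=2.5,interpolation=cv2.INTER_NEAREST)
def poly(pts,z,col):
    q=(proj([J(x,y,z) for x,y in pts],C)-[160,130])*2.5
    cv2.polylines(im,[q.astype(int)],True,col,1)
bx=lambda cx,cy,a,b2:[(cx-a/2,cy-b2/2),(cx+a/2,cy-b2/2),(cx+a/2,cy+b2/2),(cx-a/2,cy+b2/2)]
S=lambda l:[(x/1e3,y/1e3) for x,y in l]
poly(S(bx(28,-112.5,16,19)),.03,(0,0,255));poly(S(bx(28,-37.5,16,19)),.03,(0,0,255));poly(S(bx(-6,-128,44,16)),.03,(0,0,255))
poly(S(bx(15,0,210,310)),.012,(255,0,0))
q=((c+.5-[160,130])*2.5).astype(int);cv2.polylines(im,[q],True,(0,255,0),1)
cv2.imwrite("pics/o2.png",im)
E
```

```text
90 3164
120 3099
140 2767
block [ 0.53804293 -0.30047066  0.02772378]
[[ 0.5301 -0.3497  0.028 ]
 [ 0.5041 -0.2624  0.028 ]
 [ 0.5471 -0.2528  0.028 ]
 [ 0.5754 -0.3432  0.028 ]] [ 0.53917418 -0.30201652  0.028     ]
[0.09103195 0.0441281  0.09472164 0.04567308] [ 106.64700284   12.63180183  -72.65835575 -171.88054964]
```

View pics/o2.png

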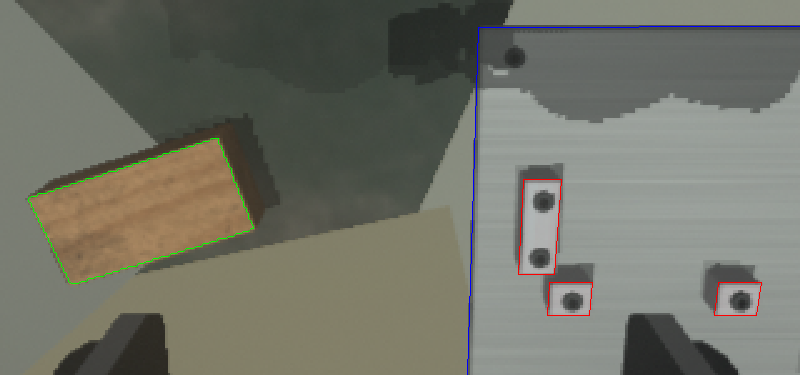

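Request:
play_rows([
  [[0, 0, 0.3, 1, -1], [0, 0, 0.3, 1, -1], [0, 0, 0.3, 1, -1], [0, 0, 0.3, 1, -1], [0, 0, 0.3, 1, -1], [0, 0, 0.3, 1, -1], [0, 0, 0.3, 1, -1], [0, 0, 0.3, 1, -1], [0, 0, 0.3, 1, -1], [0, 0, 0.3, 1, -1], [0, 0, 0.3, 1, -1], [0, 0, 0.3, 0.96, -1]],
])

```text
time_s: 12.58
tool_pos: [0.5009, -0.1885, 0.1128]
orientation: [0.595, 0.804, 0.0, -0.0]
wrist_force: [-0.1, -0.7, -1.1]
opening: 0.0858
gripper_force: 0.0
```

Request:
play_rows([
  [[-0.93, 0.03, 0, 0, -1], [-0.94, 0.03, 0, 0, -1], [-0.94, 0.03, 0, 0, -1], [-0.94, 0.03, 0, 0, -1], [-0.94, 0.03, 0, 0, -1], [0, 0, 0, 0, -1], [0, 0, 0, 0, -1]],
])

```text
time_s: 13.45
tool_pos: [0.5386, -0.2992, 0.1126]
orientation: [0.593, 0.805, 0.0, -0.001]
wrist_force: [0.4, -0.5, 0.4]
opening: 0.0854
gripper_force: 0.0
```

```bash
python3 - <<'E'
from h import *
s=sense();r=R.from_quat(s["orientation"]).as_matrix()
d=np.array([.539,-.3017,.003])-s["tool_pos"];print(s["tool_pos"],np.degrees(np.arctan2(r[1,0],r[0,0])),r.T@d/.025,s["qpos"])
E
```

```text
[ 0.53863163 -0.29921179  0.11258232] 107.20141857014964 [-0.10484185 -0.01368159  4.38317217] [-5.07358521e-01  4.82998308e-01 -1.13520305e-01  9.75433603e-01
  5.76441323e-04  7.63215846e-01]
```

Request:
play_rows([
  [[-0.1, 0, 0.8, 0, -1], [0, 0, 0.8, 0, -1], [0, 0, 0.8, 0, -1], [0, 0, 0.8, 0, -1], [0, 0, 0.6, 0, -1], [0, 0, 0.4, 0, -1], [0, 0, 0.18, 0, -1], [0, 0, 0, 0, -1]],
])

```text
time_s: 14.45
tool_pos: [0.5398, -0.3029, 0.0031]
orientation: [0.594, 0.805, 0.0, 0.0]
wrist_force: [0.1, 0.3, 0.0]
opening: 0.0854
gripper_force: 0.0
```

Request:
play_rows([
  [[0, 0, 0, 0, 1], [0, 0, 0, 0, 1], [0, 0, 0, 0, 1], [0, 0, 0, 0, 1], [0, 0, 0, 0, 1], [0, 0, 0, 0, 1]],
])

```text
time_s: 15.2
tool_pos: [0.5403, -0.3034, 0.0038]
orientation: [0.594, 0.805, 0.0, 0.001]
wrist_force: [-0.5, 0.4, 5.3]
opening: 0.044
gripper_force: 63.6
```

Request:
play_rows([
  [[0, 0, -0.4, 0, 1], [0, 0, -0.6, 0, 1], [0, 0, -0.8, 0, 1], [0, 0, -0.8, 0, 1], [0, 0, 0, 0.75, 1], [0, 0, 0, 0.8, 1], [0, 0, 0, 0.8, 1], [0, 0, 0, 0.72, 1], [0, 0, 0, 0, 1]],
])

```text
time_s: 16.32
tool_pos: [0.5398, -0.303, 0.0687]
orientation: [0.715, 0.7, 0.0, 0.0]
wrist_force: [0.8, 0.7, 0.2]
opening: 0.044
gripper_force: 63.0
```

```bash
cat > go.py <<'E'
from h import *;import sys
x,y,z=map(float,sys.argv[1:])  # jig mm, TCP z mm
th=np.radians(-1.2);o=np.array([.5569,-.0011])
J=np.r_[o+np.array([[np.cos(th),-np.sin(th)],[np.sin(th),np.cos(th)]])@[x/1e3,y/1e3],z/1e3]
s=sense();r=R.from_quat(s["orientation"]).as_matrix()
print(J,s["tool_pos"],"yaw",np.degrees(np.arctan2(r[1,0],r[0,0])),"shift",r.T@(J-s["tool_pos"])/.025,s["wrist_force"],s["opening"])
E
python3 go.py -12 -69 66
```

```text
[ 0.5434576  -0.06983356  0.066     ] [ 0.53976949 -0.30300753  0.06873578] yaw 88.78181422421872 shift [ 9.32800753 -0.05083879  0.10766125] [0.84994965 0.74332787 0.2037517 ] 0.0440423810851222
```

Request:
play_rows([
  [[0.7, 0, 0, 0, 1], [0.9, 0, 0, 0, 1], [0.97, 0, 0, 0, 1], [0.97, 0, 0, 0, 1], [0.97, 0, 0, 0, 1], [0.97, 0, 0, 0, 1], [0.97, 0, 0, 0, 1], [0.97, 0, 0, 0, 1], [0.97, 0, 0, 0, 1], [0.94, 0, 0, 0, 1], [0, -0.05, 0, 0, 1], [0, 0, 0, 0, 1]],
])

```text
time_s: 17.82
tool_pos: [0.5432, -0.0692, 0.0681]
orientation: [0.715, 0.7, -0.0, 0.0]
wrist_force: [0.3, -0.3, 0.4]
opening: 0.0443
gripper_force: 63.0
```

```bash
python3 go.py -12 -69 17; python3 - <<'E'
from h import *
p,d=get_image("wrist");q,_=get_image("top")
t=cv2.resize(q[165:240,260:380,::-1],None,fx=3.333,fy=3.333)
im=np.vstack([p[:,:,::-1][:, :],]);t=cv2.resize(t,(320,200))
im=np.hstack([cv2.resize(im,(480,300)),np.vstack([t,np.zeros((100,320,3),np.uint8)])])
cv2.imwrite("pics/w3.png",im)
E
```

```text
[ 0.5434576  -0.06983356  0.017     ] [ 0.54316831 -0.06922852  0.06811922] yaw 88.79496709821028 shift [-0.0231398   0.01257731  2.04477531] [ 0.30168422 -0.31776496  0.39380837] 0.04429011237279399
```

View pics/w3.png

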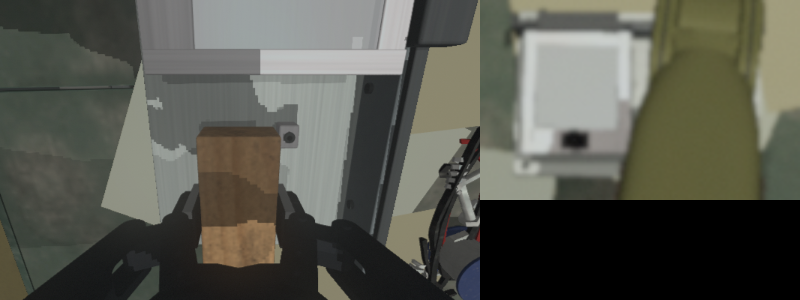

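The block is held square, its edge at (279,130) just short of the +y back pad at (289,135), and the guard is open at the top of the view.

Request:
play_rows([
  [[0, 0, 0.6, 0, 1], [0, 0, 0.6, 0, 1], [0, 0, 0.5, 0, 1], [0, 0, 0.2, 0, 1], [0, 0, 0.14, 0, 1], [0, 0, 0, 0, 1], [0, 0, 0, 0, 1]],
])

```text
time_s: 18.8
tool_pos: [0.544, -0.0698, 0.0175]
orientation: [0.715, 0.699, 0.0, 0.0]
wrist_force: [0.7, 0.4, 0.5]
opening: 0.0439
gripper_force: 63.0
```

```bash
python3 go.py -2 -75 16
```

```text
[ 0.55332976 -0.07604167  0.016     ] [ 0.54402256 -0.0697607   0.01746613] yaw 88.7371720649844 shift [-0.24296842  0.37768313  0.05899161] [0.65170617 0.36547927 0.47726006] 0.04393005939020144
```

Request:
play_rows([
  [[0, 0, 0.06, 0, 1], [0, 0, 0, 0, 1], [0, 0, 0, 0, 1]],
])

```text
time_s: 19.18
tool_pos: [0.544, -0.0698, 0.0158]
orientation: [0.715, 0.699, 0.0, 0.0]
wrist_force: [0.7, -0.3, -0.0]
opening: 0.0435
gripper_force: 63.0
```

Request:
play_rows([
  [[0, 0.1, 0, 0, 1], [0, 0.1, 0, 0, 1], [0, 0.1, 0, 0, 1], [0, 0, 0, 0, 1], [0, 0, 0, 0, 1]],
])

```text
time_s: 19.8
tool_pos: [0.5485, -0.0698, 0.0159]
orientation: [0.715, 0.699, -0.001, -0.001]
wrist_force: [-4.3, 0.5, 7.0]
opening: 0.044
gripper_force: 63.8
```

Request:
play_rows([
  [[0, 0, -0.06, 0, 1], [0, 0, 0, 0, 1], [0, 0, 0, 0, 1]],
])

```text
time_s: 20.18
tool_pos: [0.5513, -0.0699, 0.0169]
orientation: [0.715, 0.699, 0.0, 0.0]
wrist_force: [-0.2, 0.6, -0.7]
opening: 0.0439
gripper_force: 63.0
```

Request:
play_rows([
  [[0, 0.05, 0, 0, 1], [0, 0.05, 0, 0, 1], [0, 0.05, 0, 0, 1], [0, 0, 0, 0, 1], [0, 0, 0, 0, 1]],
])

```text
time_s: 20.8
tool_pos: [0.5527, -0.0699, 0.0166]
orientation: [0.715, 0.699, -0.001, -0.001]
wrist_force: [-5.1, -1.4, 2.2]
opening: 0.044
gripper_force: 63.3
```

Request:
play_rows([
  [[0, 0.05, 0, 0, 1], [0, 0, 0, 0, 1], [0, 0, 0, 0, 1]],
])

```text
time_s: 21.18
tool_pos: [0.5528, -0.0699, 0.0164]
orientation: [0.715, 0.699, -0.002, -0.002]
wrist_force: [-7.0, 0.3, 3.4]
opening: 0.044
gripper_force: 63.4
```

Request:
play_rows([
  [[-0.08, 0, 0, 0, 1], [-0.08, 0, 0, 0, 1], [-0.08, 0, 0, 0, 1], [-0.05, 0, 0, 0, 1], [0, 0, 0, 0, 1], [0, 0, 0, 0, 1]],
])

```text
time_s: 21.92
tool_pos: [0.5527, -0.075, 0.0161]
orientation: [0.715, 0.7, -0.0, -0.004]
wrist_force: [-5.7, 5.8, 2.0]
opening: 0.0441
gripper_force: 63.2
```

Request:
play_rows([
  [[-0.06, 0, 0, 0, 1], [-0.06, 0, 0, 0, 1], [0, 0, 0, 0, 1], [0, 0, 0, 0, 1]],
])

```text
time_s: 22.42
tool_pos: [0.5526, -0.0775, 0.0161]
orientation: [0.714, 0.7, -0.0, -0.004]
wrist_force: [-5.7, 6.6, 1.2]
opening: 0.0441
gripper_force: 63.3
```

Request:
play_rows([
  [[-0.06, 0, 0, 0, 1], [-0.06, 0, 0, 0, 1], [0, 0, 0, 0, 1], [0, 0, 0, 0, 1]],
])

```text
time_s: 22.92
tool_pos: [0.5526, -0.0775, 0.0162]
orientation: [0.714, 0.7, 0.002, -0.006]
wrist_force: [-5.7, 14.6, 4.5]
opening: 0.044
gripper_force: 63.4
```

Request:
play_rows([
  [[-0.06, 0, 0, 0, 1], [-0.04, 0, 0, 0, 1], [0, 0, 0, 0, 1], [0, 0, 0, 0, 1]],
])

```text
time_s: 23.42
tool_pos: [0.5526, -0.0775, 0.0165]
orientation: [0.714, 0.7, 0.004, -0.008]
wrist_force: [-5.8, 21.2, 5.8]
opening: 0.0438
gripper_force: 63.7
```

Request:
play_rows([
  [[0.08, 0, 0, 0, 1], [0, 0.08, 0, 0, 1], [0, 0.06, 0, 0, 1], [0, 0, 0.05, 0, 1], [0, 0, 0.05, 0, 1], [0, 0, 0, 0, 1], [0, 0, 0, 0, 1]],
])

```text
time_s: 24.3
tool_pos: [0.5527, -0.0774, 0.016]
orientation: [0.714, 0.7, 0.001, -0.008]
wrist_force: [-17.3, 16.9, 26.6]
opening: 0.0438
gripper_force: 66.3
```

```bash
python3 - <<'E'
from h import *
s=sense();r=R.from_quat(s["orientation"]).as_matrix();print(s["time_s"],s["tool_pos"],s["wrist_force"],s["ft_torque"]);print(np.degrees(np.arctan2(r[1,0],r[0,0])),"tilt of tool x,y deg",np.degrees(r[2,:2]))
E
```

```text
24.3 [ 0.55266593 -0.07742661  0.01601739] [-17.31625774  16.86761507  26.55345784] [ 2.97186205  3.15794594 -0.13272784]
88.87682507059436 tilt of tool x,y deg [ 0.71401462 -0.5892581 ]
```

Request:
play_rows([
  [[0, 0, -0.07, 0, 1], [0, 0, 0, 0, 1], [0, 0, 0, 0, 1], [0, 0, 0, 0, 1]],
])

```text
time_s: 24.8
tool_pos: [0.5526, -0.0775, 0.0161]
orientation: [0.714, 0.7, 0.001, -0.008]
wrist_force: [-12.9, 16.5, 15.9]
opening: 0.0442
gripper_force: 65.0
```

```bash
python3 - <<'E'
from h import *
s=sense();r=R.from_quat(s["orientation"]).as_matrix();print(s["time_s"],s["tool_pos"],s["wrist_force"]);print(np.degrees(np.arctan2(r[1,0],r[0,0])),"tilt of tool x,y deg",np.degrees(r[2,:2]))
p,d=get_image("wrist");C=cam("wrist",s);cv2.imwrite("pics/w4.png",p[:,:,::-1])
hsv=cv2.cvtColor(p,cv2.COLOR_RGB2HSV);v,u=np.mgrid[:400,:640];K,M=C
dd=d.ravel();uu=u.ravel()+.5;vv=v.ravel()+.5
W=(np.c_[(uu-K[0,2])/K[0,0]*dd,-(vv-K[1,2])/K[1,1]*dd,-dd]@M[:3,:3].T+M[:3,3])
m=((hsv[...,0]<22)&(hsv[...,1]>80)&(u>240)&(u<390)&(v>150)).ravel()&(W[:,2]>.034)&(W[:,2]<.046)
Q=W[m];A=np.c_[Q[:,0]-.553,Q[:,1]+.076,np.ones(len(Q))];k=np.linalg.lstsq(A,Q[:,2],rcond=None)[0]
print(m.sum(),"block top plane slope deg x,y",np.degrees(k[:2]),"z",k[2],Q.min(0),Q.max(0))
m=((u>290)&(u<400)&(v>60)&(v<160)&(hsv[...,1]<40)).ravel()&(W[:,2]<.02)&(W[:,2]>.004)
Q=W[m];A=np.c_[Q[:,0]-.553,Q[:,1]+.076,np.ones(len(Q))];k=np.linalg.lstsq(A,Q[:,2],rcond=None)[0]
print(m.sum(),"plate slope deg",np.degrees(k[:2]),"z",k[2],Q.min(0),Q.max(0))
E
```

```text
24.8 [ 0.5526375  -0.07746585  0.01611705] [-12.94969815  16.45448429  15.89026984]
88.87619198265645 tilt of tool x,y deg [ 0.71600165 -0.63634676]
17898 block top plane slope deg x,y [-0.54483241  0.20544902] z 0.04006446341543703 [ 0.5305896  -0.11594918  0.03409339] [ 0.57678507 -0.03082058  0.04216898]
10428 plate slope deg [-0.06611385  0.0256891 ] z 0.011757879859180925 [ 0.54159958 -0.02818461  0.0089912 ] [0.59299747 0.01479771 0.01459943]
```

View pics/w4.png

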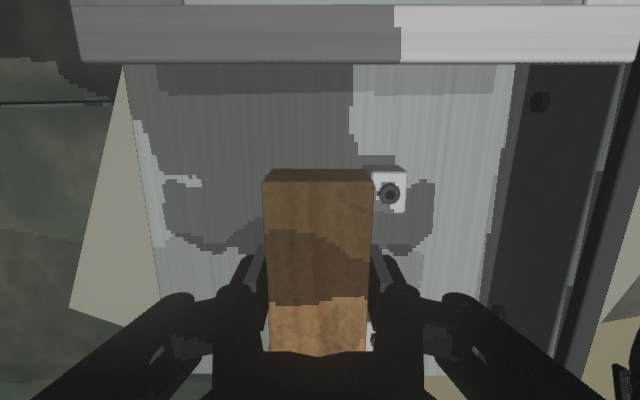

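The block's long side is against the +y back pad at (372,190). Its top is at z = 40 mm, level to about 0.5°, and its +y end is at y = -31 mm, as expected for home. I'll ease the downward force before handing in.

Request:
play_rows([
  [[0, 0, -0.04, 0, 1], [0, 0, 0, 0, 1], [0, 0, 0, 0, 1], [0, 0, 0, 0, 1], [0, 0, 0, 0, 1], [0, 0, 0, 0, 1]],
])

```text
time_s: 25.6
tool_pos: [0.5526, -0.0775, 0.0162]
orientation: [0.714, 0.7, 0.0, -0.009]
wrist_force: [-12.9, 16.3, 9.5]
opening: 0.0437
gripper_force: 64.1
```

```bash
python3 -c "
from cell import *
print(finish_job())"
```

```text
the job is handed in; nothing more can be done
None
```

The job was handed in at about 26 s: the guard is fully open, and the beech block lies in the corner, still gripped and pressed into the back stop with about 13 N and the end stop with about 16 N, with about 10 N downward and roughly 0.5° of tilt measured just before hand-in.

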